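# Put the tin on the balance and everything else home

### The job

The check of the balance is finished: move the flat black slotted weight from the balance pan back to the square wooden block, the steel loading cap (the round piece with a knob) that is in its way there to the round cork mat, and the lidded tin from the mat to the balance pan, each upright in the middle of its place. The tin goes on the balance last, when cap and weight are already in their places, so park it on free bench meanwhile, keep it upright all the time, and do not shift the grey box or the timer behind.

Things in the scene. Friction and masses are not known exactly. Their poses are not given: they have to be found in the camera images.
- weight_mid (a point): flat square black cast-iron slotted dead weight, 62 x 62 x 12 mm, about 0.4 kg, with a slot from one edge to the middle; starts flat on the balance pan. Point: its centre, half-way up (6 mm above the surface it lies on). z up, x and y parallel to its four sides; grip it across two opposite sides (62 mm wide; the sides are solid up to about 10 mm above that surface).
- tin_mid (a point): round lidded aluminium moisture tin, pale grey, 56 mm diameter at the lid (body 53 mm), 32 mm high, 60 g, lid fixed on it; starts upright on the cork mat. Point: its centre, half-way up (16 mm above its underside); the lid's side covers the top 10 mm. z up.
- cap_mid (a point): round steel loading cap with a knob on its middle, grey, 56 mm diameter, 29 mm high, about 0.35 kg; starts upright on the wooden block. Point: its centre, half-way up (14.5 mm above its underside). The knob, 24 mm across, takes up the top 14 mm, on the axis; pinch it there. z up.
- balance_pan (a point): round steel pan, 100 mm diameter, of a small grey bench balance, which is fixed to the bench. Point: centre of the pan's top face, 40 mm above the bench; the pan has no rim. The housing is 150 x 124 mm and 30 mm high: -x points to its display, it reaches 93 mm from the pan's centre to that side, 57 mm to the other, 62 mm either way along y.
- cork_mat_top (a point): round cork mat, 110 mm diameter, 6 mm thick, without rim, fixed to the bench. Point: centre of its top face, 6 mm above the bench.
- wood_block_top (a point): square block of brown wood, 100 x 100 mm, 18 mm high with its feet, flat top with a thin dark inlaid line, without rim, fixed to the bench. Point: centre of its top face, 18 mm above the bench. x and y parallel to its sides.
- slide_box_mid (a point): plain dark grey closed box for glass slides, 60 x 90 x 30 mm, lying loose at the back left of the work; leave it alone. Point: its centre, half-way up.
- timer_mid (a point): small white square timer with red keys, 60 x 60 x 18 mm, lying loose at the back right of the work; leave it alone. Point: its centre, half-way up.
Not all that is in view belongs to the job. There is more than one size of the part that bears weight_mid; the job needs the larger.

How it is judged (in metres and radians):
On the way, in this order (a step that is already met when the one before it is completed fails the run):
1. the cap is in the middle of the cork mat and the weight in the middle of the wooden block, the tin not yet on the balance (horizontal distance between weight_mid and wood_block_top below 0.015 m and z of weight_mid in the frame of wood_block_top between 0 and 0.012 m and angle between each of weight_mid, cap_mid's own z axis and vertical below 0.12 rad and horizontal distance between cap_mid and cork_mat_top below 0.015 m and z of cap_mid in the frame of cork_mat_top between 0.0085 and 0.0205 m), for 0.2 s.
2. the tin stands in the middle of the balance pan (horizontal distance between tin_mid and balance_pan below 0.015 m and z of tin_mid in the frame of balance_pan between 0.01 and 0.022 m and angle between tin_mid's own z axis and vertical below 0.12 rad), for 0.2 s.
At the end, for the whole second after the job is handed in: The weight lies flat on the wooden block, the cap stands upright on the cork mat and the tin stands upright on the balance pan, each centre within 15 mm of the centre of its place (seen from above), resting on it (height within 6 mm), tilted by less than 0.12 rad, and all three at rest (all of step 1 and all of step 2 and linear speed of each of weight, tin, cap below 0.02 m/s and angular speed of each of weight, tin, cap below 0.3 rad/s); the robot touches nothing.
It fails at once if the tin is tipped by more than 0.5 rad (angle between tin_mid's own z axis and vertical above 0.5 rad).
It fails at once if the grey box is moved by more than 20 mm (distance of slide_box_mid from where it was at the start of the episode above 0.02 m).
It fails at once if the timer is moved by more than 20 mm (distance of timer_mid from where it was at the start of the episode above 0.02 m).
It also fails if it takes over 112 s, if anything falls off the work surface, if the arm or the gripper's body presses on something with over 40 N, if the wrist force passes 120 N, or if a joint passes its speed limit or range.

### The arm

A 6-joint arm with a two-finger parallel gripper is mounted at the origin on a cart in front of the work surface, level with it; the furniture and walls round the work are solid. World frame = base frame: x ahead of the robot, y to its left, z up, the work surface at z = 0. Lengths are in m, angles in degrees, forces in N, time in s.
With the tool pointing down it reaches from about 0.35 to 0.85 m from the base axis. Payload 8.1 kg.
Tool frame: the origin (TCP) lies midway between the tips of the shut fingers; the grasp point (between the pads) lies 19 mm behind it; y points along the fingers, x is the direction in which the jaws open and shut, and the axes are right-handed (so a half turn about y gives the same grasp; the last joint's range is limited). The gripper opens to 93 mm and grips with 3 to 60 N. Pads are 15 mm wide; open, the fingers measure 128 mm over their backs; the gripper's body (75 mm by 188 mm) begins 65 mm behind the grasp point.
Start: joints at [-79.492, 7.471, 85.268, -0, 87.261, -4.893], TCP at [0.159, -0.578, 0.219] pointing down, gripper open.
Joint ranges: [-169.43, 169.43], [-51.17, 129.36], [1.28, 143.12], [-76.62, 256.62], [0, 156.53], [-152.29, 152.29]. Speed limits (degrees/s): [136.94, 136.94, 159.86, 180, 180, 180].

### API

Orientations are given as [roll, pitch, yaw] about the fixed x, y, z axes, in that order (R = Rz(yaw) Ry(pitch) Rx(roll)).
In Python, from station import robot gives the robot as it stands. Calls block until the motion is done:
- robot.move_ptp(position, orientation): joint-space move of the TCP to a pose.
- robot.move_straight(position, orientation=None, feed=0.15, max_force=None): straight line of the TCP; orientation=None keeps the orientation; feed is the mean speed in m/s. With max_force (N) it stops when the force on the tool has changed by that much, and returns True; else False.
- robot.move_joints(angles): joint-space move.
- robot.grip(opening): finger opening in m; the grip force is fixed at half the most; returns when the fingers have stopped.
- robot.wait(seconds).
- robot.ik(position, orientation): joint angles nearest the present ones, or None.
- robot.capture(name): name is "scene" or "top"; returns a dict with "image" (480x640x3 uint8, red, green, blue), "range_z" (480x640 float32, m along the optical axis (not along the pixel's ray), 0 where there is no reading), "fx", "fy", "cx", "cy" (pixels), "eye" and "rotation" of the camera in the world. Camera axes: x right, y up, looking along -z (the intrinsics and any distortion apply to the point x, -y, -z); pixel columns grow to the right and rows downward; lengths in m; the calibration is good to about 2 mm. A picture is of the moment at which its call begins.
A pose or a line that the arm cannot do raises robot.Unreachable and nothing moves.
- robot.hand_in(): hands the job in, once; it reports no verdict.
Readings, each from a call of its own:
- robot.read_time_s(): time.
- robot.read_qpos(): joint angles.
- robot.read_qvel(): joint speeds.
- robot.read_joint_torque(): joint torques, N m.
- robot.read_tcp_pos(): TCP position.
- robot.read_orientation(): TCP orientation.
- robot.read_wrist_force(): force on the tool from outside, world axes, zero at the start.
- robot.read_torque(): the same for the moment, N m.
- robot.read_finger_gap(): finger opening in m.
Only numpy, scipy, OpenCV 4.12 (cv2) and the standard library are available. Lean on these libraries where they do the work, as an engineer would, in place of code of your own. Each camera call takes 0.05 s, during which the arm holds its last target.

## Working session

There is one attempt and no reset: what is moved stays moved. The work goes in short steps, each a Python script; the robot and the scene stay as the last script left them, time stands still between calls to the robot, and variables do not carry over. Pictures are saved under pics/ and viewed, and the job is handed in when it is done.

```bash
ls; mkdir -p pics
python3 - <<'E'
from station import robot
import cv2,numpy as np
for n in("scene","top"):
    c=robot.capture(n); cv2.imwrite(f"pics/{n}0.png",c["image"][:,:,::-1]); np.save(f"pics/{n}0.npy",c,allow_pickle=True)
    print(n,c["fx"],c["fy"],c["cx"],c["cy"],c["eye"],c["rotation"],[k for k in c])
print(robot.read_time_s(),robot.read_orientation())
E
```

```text
pics
scene 584.2503941384497 584.2503941384497 318.579764198744 227.7132796269 [0.09373492 0.85605588 0.70960936] [ 5.65997377e+01  1.00204111e-01 -1.50392950e+02] ['image', 'range_z', 'fx', 'fy', 'cx', 'cy', 'eye', 'rotation']
top 533.7638133384718 533.7638133384718 323.22989490611513 236.9311760918696 [0.44214946 0.01519008 1.05256705] [  7.93763436  -0.53243692 -90.37607657] ['image', 'range_z', 'fx', 'fy', 'cx', 'cy', 'eye', 'rotation']
0.1 [-89.99067136   0.09768245 -74.6005198 ]
```

View pics/top0.png

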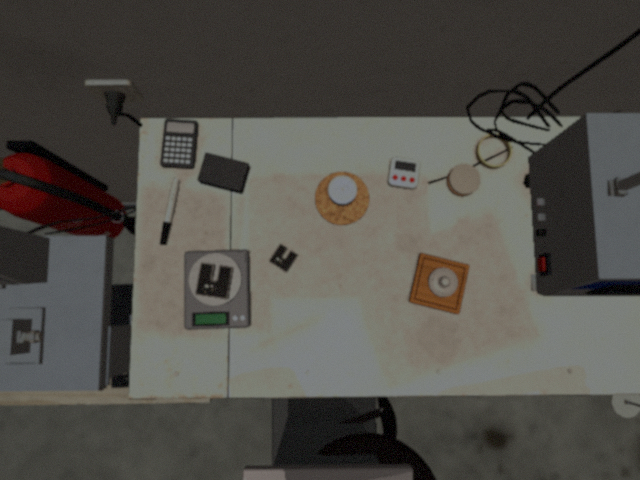

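View pics/scene0.png

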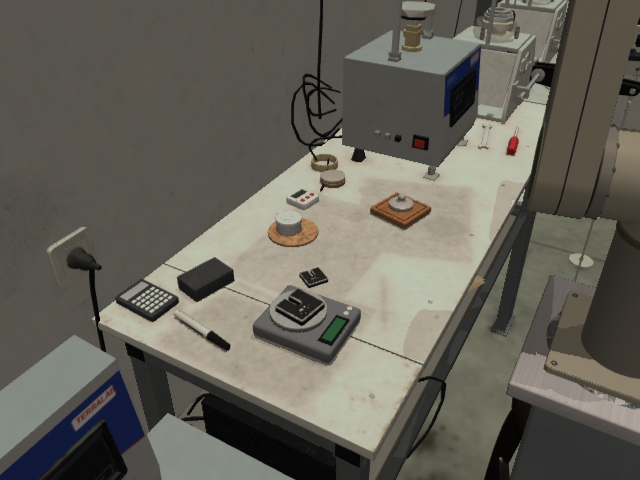

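```bash
cat > h.py <<'E'
import numpy as np,cv2
from scipy.spatial.transform import Rotation as R
def cloud(c):
    z=c["range_z"].astype(float); v,u=np.mgrid[:480,:640]
    p=np.stack([(u-c["cx"])/c["fx"]*z,-(v-c["cy"])/c["fy"]*z,-z],-1)
    w=p@R.from_euler("xyz",c["rotation"],degrees=True).as_matrix().T+c["eye"]
    w[z==0]=np.nan
    return w
E
python3 - <<'E'
from h import *
c=np.load("pics/top0.npy",allow_pickle=True).item(); w=cloud(c)
for n,(u,v) in dict(weight=(222,284),decoy=(290,260),tin=(342,190),cap=(444,282),knobside=(452,293),bench=(350,300),bench2=(160,350),bench3=(480,350),bench4=(300,140),dev=(560,240),devedge=(533,250),box=(222,172),timer=(403,173),block=(415,300),mat=(325,205),pan=(196,275),fdisc=(462,180)).items(): print(n,np.round(w[v,u],4))
im=c["image"][:,:,::-1]
s=np.zeros((600,800,3),np.uint8)
def crop(x,y,a,sz): return cv2.resize(im[y:y+a*3//4,x:x+a],(sz,sz*3//4),interpolation=cv2.INTER_CUBIC)
s[:300,:400]=crop(170,240,130,400)[:300]; s[:300,400:]=crop(395,240,90,400)[:300]; s[300:,:400]=crop(305,160,90,400); s[300:,400:]=crop(180,140,130,400)[:300]
s=np.clip(s*1.6,0,255).astype(np.uint8)
cv2.imwrite("pics/crops.png",s)
E
```

```text
weight [0.4938 0.1943 0.0534]
decoy [0.5427 0.0703 0.004 ]
tin [ 0.6755 -0.0323  0.0378]
cap [ 0.4952 -0.2212  0.0506]
knobside [ 0.4753 -0.2414  0.0267]
bench [ 0.4637 -0.0471  0.0016]
bench2 [0.3707 0.319  0.0058]
bench3 [ 0.3662 -0.2966  0.0049]
bench4 [7.887e-01 5.050e-02 7.000e-04]
dev [ 0.5594 -0.3957  0.1584]
devedge [ 0.56   -0.4118  0.0034]
box [0.7152 0.2033 0.0273]
timer [ 0.7146 -0.1555  0.0165]
block [ 0.4626 -0.1711  0.0206]
mat [6.52e-01 6.00e-04 7.60e-03]
pan [0.5117 0.2457 0.0417]
fdisc [ 0.699  -0.272   0.0196]
```

View pics/crops.png

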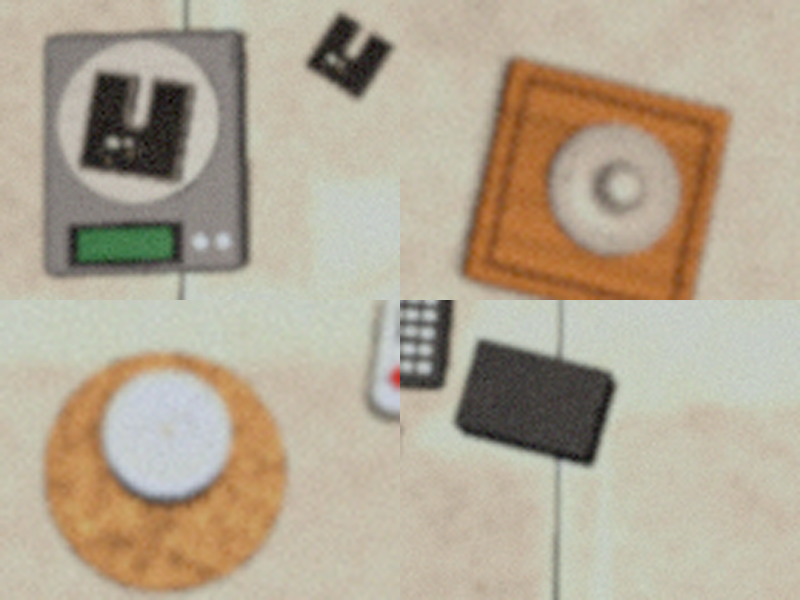

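```bash
cat >> h.py <<'E'
def plane(c,uv,z):
    uv=np.asarray(uv,float).reshape(-1,2)
    d=np.stack([(uv[:,0]-c["cx"])/c["fx"],-(uv[:,1]-c["cy"])/c["fy"],-np.ones(len(uv))],-1)
    d=d@R.from_euler("xyz",c["rotation"],degrees=True).as_matrix().T
    t=(z-c["eye"][2])/d[:,2]
    return (np.asarray(c["eye"])+d*t[:,None])[:,:2]
def biggest(m,roi):
    x0,y0,x1,y1=roi; k=np.zeros_like(m,np.uint8); k[y0:y1,x0:x1]=m[y0:y1,x0:x1]
    cs,_=cv2.findContours(k,cv2.RETR_EXTERNAL,cv2.CHAIN_APPROX_NONE)
    return max(cs,key=cv2.contourArea).reshape(-1,2)
def circ(c,cn,z):
    p=plane(c,cv2.convexHull(cn.astype(np.int32)).reshape(-1,2),z).astype(np.float32)*1000
    (x,y),r=cv2.minEnclosingCircle(p); e=cv2.fitEllipse(p); return np.round([x,y,r],1),np.round(e[0],1),np.round(e[1],1)
def rect(c,cn,z):
    p=plane(c,cn,z).astype(np.float32)*1000
    return cv2.minAreaRect(p)
E
python3 - <<'E'
from h import *
c=np.load("pics/top0.npy",allow_pickle=True).item()
im=cv2.GaussianBlur(c["image"],(3,3),0).astype(int); w=cloud(c)
g=im.sum(2)/3; sat=im.max(2)-im.min(2)
print([ (k,im[v,u]) for k,(u,v) in dict(weight=(222,284),pan=(196,275),hous=(190,300),mat=(325,205),block=(415,300),tin=(342,190),cap=(436,275),bench=(380,200)).items()])
org=(im[...,0]-im[...,2])>45
print("mat",circ(c,biggest(org,(300,160,385,235)),.006))
print("block",rect(c,biggest(org,(395,240,485,325)),.018))
dark=g<45
print("weight",rect(c,biggest(dark,(190,255,243,303)),.052))
print("decoy",rect(c,biggest(dark,(260,235,310,280)),.008))
pan=g>95
print("pan",circ(c,biggest(pan|dark,(187,253,244,304)),.04))
tin=((im[...,2]-im[...,0])>-5)&(g>80)
print("tin",circ(c,biggest(tin,(315,165,372,215)),.038))
cap=~org&(g>50)
print("cap",circ(c,biggest(cap,(422,262,465,303)),.033))
def dep(zlo,zhi,roi):
    m=(w[...,2]>zlo)&(w[...,2]<zhi);return biggest(m,roi)
print("knob d",circ(c,dep(.041,.06,(422,262,468,303)),.047))
print("tin d",circ(c,dep(.025,.06,(310,160,375,225)),.038))
print("box",rect(c,dep(.02,.06,(190,140,260,200)),.03),"timer",rect(c,dep(.01,.06,(380,150,425,195)),.018))
m=(w[...,2]>.05)&(w[...,1]<-.2)&(w[...,0]>.3)&(w[...,0]<.9);q=w[m]; q=q[q[:,1]<-.3]; print("device",np.nanmin(q,0),np.nanpercentile(q,99,0),np.nanmax(q[:,1]))
E
```

```text
[('weight', array([29, 27, 23])), ('pan', array([118, 114, 108])), ('hous', array([84, 81, 78])), ('mat', array([121,  87,  53])), ('block', array([105,  64,  32])), ('tin', array([123, 124, 124])), ('cap', array([119, 111, 101])), ('bench', array([124, 118, 106]))]
mat (array([667. , -32.9,  53.7]), array([666.9, -32.9]), array([106.3, 107. ]))
block ((495.14520263671875, -219.2212371826172), (98.32762145996094, 97.70207977294922), 75.47430419921875)
weight ((500.93914794921875, 210.19093322753906), (55.27115249633789, 54.63656234741211), 81.1743392944336)
decoy ((547.2976684570312, 83.66693115234375), (36.78838348388672, 35.97671890258789), 57.16973876953125)
pan (array([504.7, 211.1,  50. ]), array([504.5, 211. ]), array([99. , 99.4]))
tin (array([675. , -32.1,  27.1]), array([675. , -32.3]), array([51.1, 54.5]))
cap (array([ 496.9, -222.7,   29. ]), array([ 496.7, -222.5]), array([56.6, 57.4]))
knob d (array([ 497.5, -224.7,    8.8]), array([ 497.6, -224.5]), array([16.4, 17.3]))
tin d (array([677.2, -32.6,  28.7]), array([677. , -32.8]), array([55.8, 57.4]))
box ((715.4824829101562, 200.3428497314453), (91.92415618896484, 61.23143005371094), 75.37989807128906) timer ((716.4935302734375, -156.9873046875), (59.90518569946289, 60.71415710449219), 81.27903747558594)
device [ 0.46781918 -0.62002115  0.05003985] [ 0.84312073 -0.30400089  0.40211574] -0.30001715105668975
```

```bash
cat >> h.py <<'E'
def go(robot,x,y,z,yaw,**k): return robot.move_ptp([x,y,z],[-90,0,yaw])
E
python3 - <<'E'
from h import *
for n in("top","scene"):
    c=np.load(f"pics/{n}0.npy",allow_pickle=True).item(); w=cloud(c)
    m=(w[...,2]>.06)&(w[...,2]<.45)&(w[...,0]>.35)&(w[...,0]<.95)&(w[...,1]<-.3)&(w[...,1]>-.7); q=w[m]
    print(n,[np.round(np.percentile(q[:,i],[1,5,50,95,99]),3) for i in range(3)])
    if n=="scene":
        for nm,a,b,zl,zh in(("tin",.676,-.0325,.034,.045),("knob",.497,-.223,.043,.055)):
            mm=(np.hypot(w[...,0]-a,w[...,1]-b)<.04)&(w[...,2]>zl)&(w[...,2]<zh); print(nm,(np.nanmax(w[mm],0)+np.nanmin(w[mm],0))/2,np.nanmean(w[mm],0))
from station import robot
for p in([.105,-.4,.25,-75],[.42,-.02,.25,-3],[.676,-.0325,.15,-3],[.505,.211,.1,81],[.495,-.22,.1,75],[.495,-.22,.1,-24]):
    print(p,np.round(robot.ik(p[:3],[-90,0,p[3]]),1))
E
```

```text
top [array([0.471, 0.488, 0.704, 0.843, 0.843]), array([-0.558, -0.498, -0.397, -0.32 , -0.304]), array([0.066, 0.087, 0.247, 0.369, 0.402])]
scene [array([0.466, 0.472, 0.638, 0.841, 0.842]), array([-0.676, -0.638, -0.401, -0.333, -0.305]), array([0.064, 0.078, 0.229, 0.37 , 0.393])]
tin [ 0.67489963 -0.03161012  0.0391016 ] [ 0.67330936 -0.02958147  0.03884103]
knob [ 0.49391107 -0.22393378  0.04713696] [ 0.49339408 -0.2212921   0.04729783]
[0.105, -0.4, 0.25, -75] [-82.4 -23.2 110.    0.   93.3  -7.4]
[0.42, -0.02, 0.25, -3] [ -9.7 -22.  109.1   0.   93.   -6.7]
[0.676, -0.0325, 0.15, -3] [-7.1 21.4 76.2  0.  82.4 -4.1]
[0.505, 0.211, 0.1, 81] [ 17.3   4.5 101.2  -0.   74.3 -63.7]
[0.495, -0.22, 0.1, 75] [ -29.4    3.6  102.1   -0.    74.3 -104.4]
[0.495, -0.22, 0.1, -24] [-29.4   3.6 102.1   0.   74.3  -5.4]
```

Run:
```python
from h import *
for n in("top","scene"):
    c=np.load(f"pics/{n}0.npy",allow_pickle=True).item(); w=cloud(c)
    for lo in(.06,.12,.2,.3):
        m=(w[...,2]>lo)&(w[...,2]<lo+.06)&(w[...,0]>.3)&(w[...,0]<.9)&(w[...,1]<-.25)&(w[...,1]>-.7); q=w[m]
        for a in(.45,.55,.65,.75):
            s=q[(q[:,0]>a)&(q[:,0]<a+.1)]
            if len(s): print(n,lo,a,len(s),np.round(np.sort(s[:,1])[-5:],3))
```

```text
top 0.06 0.45 823 [-0.381 -0.381 -0.381 -0.381 -0.381]
top 0.06 0.55 745 [-0.381 -0.381 -0.381 -0.381 -0.381]
top 0.06 0.65 714 [-0.372 -0.371 -0.37  -0.369 -0.367]
top 0.06 0.75 2146 [-0.251 -0.251 -0.251 -0.251 -0.25 ]
top 0.12 0.45 1113 [-0.388 -0.388 -0.388 -0.388 -0.388]
top 0.12 0.55 906 [-0.394 -0.394 -0.394 -0.394 -0.394]
top 0.12 0.65 779 [-0.394 -0.394 -0.393 -0.393 -0.393]
top 0.12 0.75 2537 [-0.25 -0.25 -0.25 -0.25 -0.25]
top 0.2 0.45 1208 [-0.394 -0.394 -0.394 -0.394 -0.394]
top 0.2 0.55 1184 [-0.394 -0.394 -0.394 -0.394 -0.393]
top 0.2 0.65 1023 [-0.394 -0.394 -0.394 -0.394 -0.393]
top 0.2 0.75 3336 [-0.251 -0.251 -0.25  -0.25  -0.25 ]
top 0.3 0.55 251 [-0.421 -0.421 -0.42  -0.42  -0.42 ]
top 0.3 0.75 3088 [-0.25 -0.25 -0.25 -0.25 -0.25]
scene 0.06 0.45 1369 [-0.378 -0.378 -0.377 -0.377 -0.376]
scene 0.06 0.55 839 [-0.379 -0.379 -0.378 -0.377 -0.377]
scene 0.06 0.65 729 [-0.365 -0.363 -0.362 -0.361 -0.357]
scene 0.06 0.75 1360 [-0.251 -0.251 -0.251 -0.25  -0.25 ]
scene 0.12 0.45 1526 [-0.387 -0.387 -0.387 -0.385 -0.385]
scene 0.12 0.55 870 [-0.389 -0.389 -0.389 -0.388 -0.388]
scene 0.12 0.65 704 [-0.39  -0.389 -0.389 -0.387 -0.384]
scene 0.12 0.75 1382 [-0.251 -0.251 -0.251 -0.251 -0.25 ]
scene 0.2 0.45 1613 [-0.389 -0.389 -0.389 -0.388 -0.387]
scene 0.2 0.55 967 [-0.388 -0.388 -0.388 -0.387 -0.387]
scene 0.2 0.65 783 [-0.389 -0.389 -0.388 -0.387 -0.386]
scene 0.2 0.75 2075 [-0.251 -0.251 -0.25  -0.25  -0.25 ]
scene 0.3 0.55 665 [-0.417 -0.417 -0.417 -0.416 -0.416]
scene 0.3 0.75 2101 [-0.25 -0.25 -0.25 -0.25 -0.25]
```

Run:
```python
from h import *
from station import robot
go(robot,.105,-.4,.25,-75)
go(robot,.42,-.02,.22,-3)
go(robot,.675,-.0325,.12,-3)
print(robot.move_straight([.675,-.0325,.014],feed=.08,max_force=8),robot.read_tcp_pos(),robot.read_wrist_force())
robot.grip(.05); print("gap",robot.read_finger_gap())
robot.move_straight([.675,-.0325,.06],feed=.08); print("gap",robot.read_finger_gap(),robot.read_wrist_force(),robot.read_time_s())
c=robot.capture("scene"); cv2.imwrite("pics/s1.png",c["image"][:,:,::-1])
```

```text
False [ 0.67559529 -0.03259106  0.01483497] [0.83917965 0.51615434 0.88402533]
gap 0.05499205602834284
gap 0.05440596666221281 [-0.25006238  0.8113767  -0.89178884] 6.65
```

View pics/s1.png

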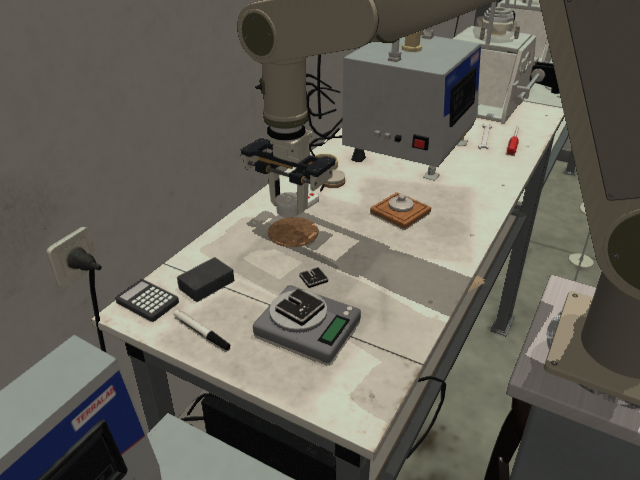

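```bash
python3 - <<'E'
from h import *
from station import robot
robot.move_straight([.675,-.0325,.10],feed=.15)
go(robot,.47,-.03,.10,-3)
print(robot.move_straight([.47,-.03,.03],feed=.12), robot.move_straight([.47,-.03,.0078],feed=.04,max_force=5),robot.read_tcp_pos(),robot.read_wrist_force())
robot.grip(.093); robot.move_straight([.47,-.03,.12],feed=.12)
# cap
go(robot,.495,-.223,.12,-24)
print(robot.move_straight([.495,-.223,.06],feed=.12),robot.move_straight([.495,-.223,.0355],feed=.05,max_force=6),robot.read_tcp_pos(),robot.read_wrist_force())
robot.grip(.015); print("gap",robot.read_finger_gap())
robot.move_straight([.495,-.223,.07],feed=.08); print("gap",robot.read_finger_gap(),robot.read_wrist_force(),robot.read_time_s())
for n in("scene","top"):
    c=robot.capture(n); cv2.imwrite(f"pics/{n}2.png",c["image"][:,:,::-1])
E
python3 -c "
import cv2,numpy as np
a=cv2.imread('pics/scene2.png')[120:360,200:520];b=cv2.imread('pics/top2.png')[120:360,200:520]
cv2.imwrite('pics/s2.png',np.hstack([cv2.resize(a,(400,300)),cv2.resize(b,(400,300))]))"
```

```text
False True [ 0.46929552 -0.02990948  0.00778714] [-0.91753364  0.69853981  3.26829555]
False False [ 0.49486059 -0.22293608  0.03527944] [0.52337514 0.50482335 0.77269563]
gap 0.017958169307725834
gap 0.018289731770665507 [ 0.0359688  -0.38292582 -4.05816016] 14.9667
```

View pics/s2.png

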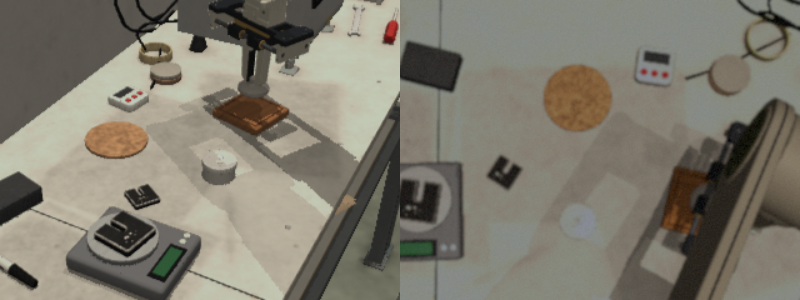

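```bash
python3 -c "
import cv2,numpy as np
a=cv2.imread('pics/scene2.png')[150:240,350:470]
cv2.imwrite('pics/s3.png',cv2.resize(a,(800,600),interpolation=cv2.INTER_CUBIC))"
```

```text
(no output)
```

View pics/s3.png

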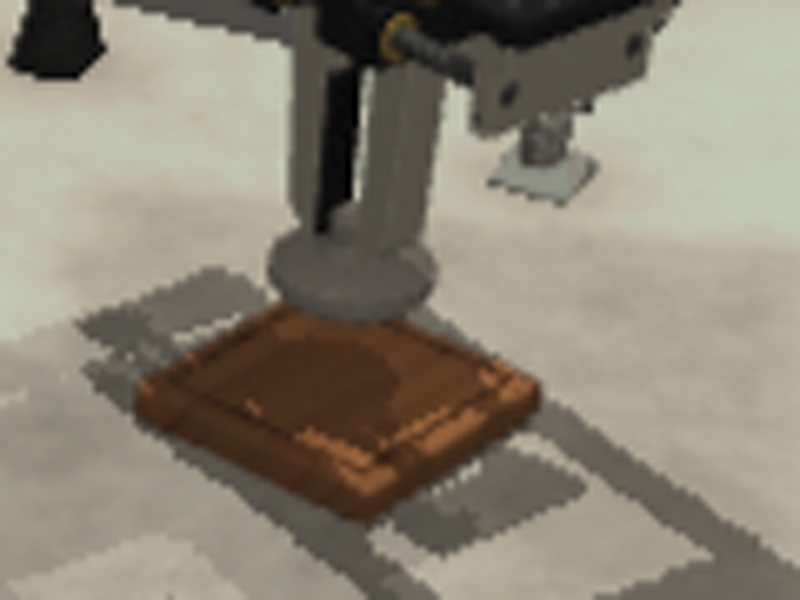

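```bash
python3 - <<'E'
from h import *
from station import robot
robot.move_straight([.495,-.223,.11],feed=.15)
go(robot,.667,-.033,.09,-3)
print(robot.move_straight([.667,-.033,.045],feed=.1), robot.move_straight([.667,-.033,.0228],feed=.04,max_force=5),robot.read_tcp_pos(),robot.read_wrist_force())
robot.grip(.06); robot.move_straight([.667,-.033,.12],feed=.12)
c=robot.capture("scene"); cv2.imwrite("pics/scene4.png",c["image"][:,:,::-1])
go(robot,.501,.2105,.15,81.2); robot.grip(.093)
print(robot.move_straight([.501,.2105,.07],feed=.12),robot.move_straight([.501,.2105,.0425],feed=.03,max_force=5),robot.read_tcp_pos(),robot.read_wrist_force(),robot.read_time_s())
for n in("scene","top"):
    c=robot.capture(n); cv2.imwrite(f"pics/{n}5.png",c["image"][:,:,::-1])
E
python3 -c "
import cv2,numpy as np
a=cv2.imread('pics/scene4.png')[180:270,240:360];b=cv2.imread('pics/scene5.png')[240:360,230:390]
cv2.imwrite('pics/s5.png',np.hstack([cv2.resize(a,(400,300)),cv2.resize(b,(400,300))]))"
```

```text
False True [ 0.66654957 -0.03294653  0.02335143] [-0.38165591  0.42606604  4.15457635]
False False [0.5012058  0.21053854 0.04271794] [0.78467517 0.27505799 0.33663907] 23.2417
```

View pics/s5.png

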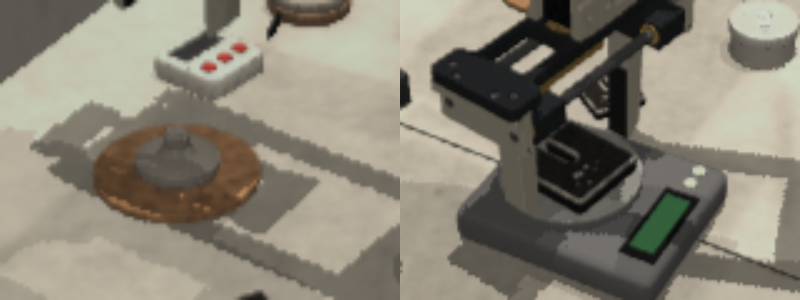

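Run:
```python
from h import *
from station import robot
robot.grip(.055); print("gap",robot.read_finger_gap())
robot.move_straight([.501,.2105,.075],feed=.06); print("gap",robot.read_finger_gap(),robot.read_wrist_force(),robot.read_time_s())
c=robot.capture("scene"); cv2.imwrite("pics/scene6.png",c["image"][:,:,::-1])
cv2.imwrite('pics/s6.png',cv2.resize(c["image"][200:350,210:410,::-1],(800,600)))
```

```text
gap 0.061975384004202265
gap 0.06166651020190937 [ 0.22425446 -0.72014817 -4.773343  ] 24.6417
```

View pics/s6.png

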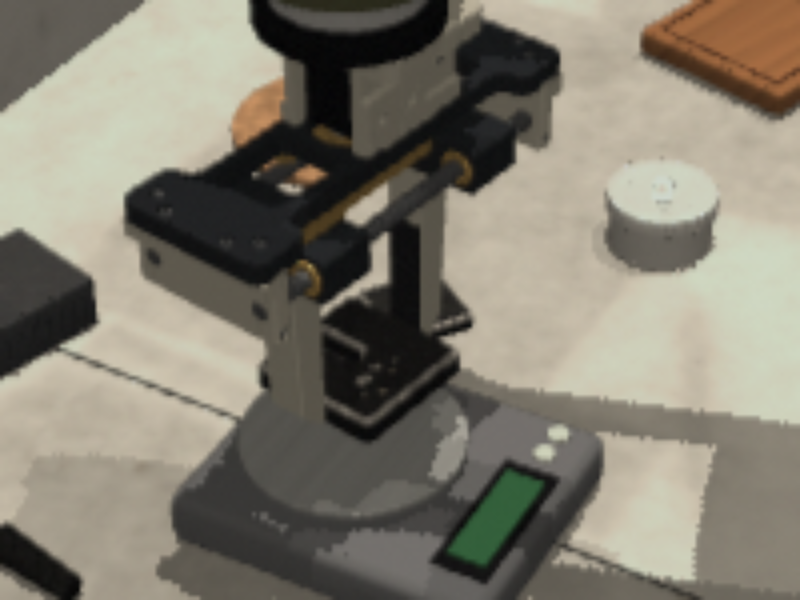

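```bash
python3 - <<'E'
from h import *
from station import robot
robot.move_straight([.501,.2105,.13],feed=.15)
go(robot,.495,-.2205,.12,75.5)
print(robot.move_straight([.495,-.2205,.045],feed=.1), robot.move_straight([.495,-.2205,.0200],feed=.03,max_force=5),robot.read_tcp_pos(),robot.read_wrist_force())
robot.grip(.085); robot.move_straight([.495,-.2205,.13],feed=.12)
go(robot,.43,.12,.25,15)
print(robot.read_time_s())
for n in("scene","top"):
    c=robot.capture(n); cv2.imwrite(f"pics/{n}7.png",c["image"][:,:,::-1]); np.save(f"pics/{n}7.npy",c,allow_pickle=True)
E
python3 - <<'E'
from h import *
a=cv2.imread('pics/scene7.png')[120:360,200:520];b=cv2.imread('pics/top7.png')[120:360,200:520]
cv2.imwrite('pics/s7.png',np.hstack([cv2.resize(a,(400,300)),cv2.resize(b,(400,300))]))
c=np.load("pics/top7.npy",allow_pickle=True).item()
im=cv2.GaussianBlur(c["image"],(3,3),0).astype(int); w=cloud(c)
g=im.sum(2)/3; org=(im[...,0]-im[...,2])>45
print("mat",circ(c,biggest(org,(300,160,385,235)),.006))
print("block",rect(c,biggest(org,(395,240,485,325)),.018))
print("weight",rect(c,biggest(g<45,(395,240,485,325)),.030))
m=(w[...,2]>.025);print("knob",circ(c,biggest(m,(305,165,375,230)),.035))
m=(w[...,2]>.02);print("tin",circ(c,biggest(m,(310,260,380,330)),.032))
E
```

```text
False True [ 0.4944784  -0.22023372  0.02049171] [-0.40584857  0.05530588  4.73642922]
31.6667
mat (array([667. , -32.9,  53.8]), array([666.9, -32.9]), array([106.5, 107.2]))
block ((495.1107177734375, -219.17080688476562), (98.36422729492188, 97.80677795410156), 75.63856506347656)
weight ((494.536376953125, -220.14361572265625), (55.58949279785156, 55.13343811035156), 75.60859680175781)
knob (array([667.2, -33.3,   9.8]), array([667. , -33.5]), array([17.6, 19.3]))
tin (array([471. , -30.5,  28. ]), array([471. , -30.5]), array([55.4, 55.9]))
```

View pics/s7.png

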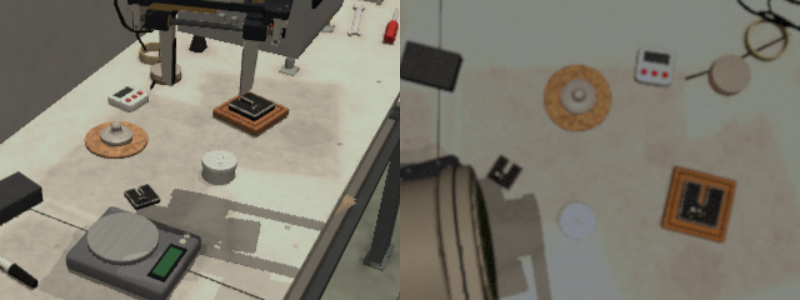

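Cap is centred on the mat (scene crop 116,132), the weight on the block (250,108), and the tin stands at (219,165). Both are within about 1 mm of centre. Now the tin to the pan.

```bash
python3 - <<'E'
from h import *
from station import robot
robot.grip(.093)
go(robot,.4705,-.0302,.12,-3)
print(robot.move_straight([.4705,-.0302,.0083],feed=.08,max_force=6),robot.read_tcp_pos())
robot.grip(.05); print("gap",robot.read_finger_gap())
robot.move_straight([.4705,-.0302,.13],feed=.12)
go(robot,.5045,.211,.12,20)
print(robot.move_straight([.5045,.211,.07],feed=.1), robot.move_straight([.5045,.211,.0473],feed=.03,max_force=5),robot.read_tcp_pos(),robot.read_wrist_force(),robot.read_finger_gap())
robot.grip(.093); robot.move_straight([.5045,.211,.15],feed=.12)
go(robot,.36,-.03,.25,0)
print(robot.read_time_s(),robot.read_wrist_force())
for n in("scene","top"):
    c=robot.capture(n); cv2.imwrite(f"pics/{n}8.png",c["image"][:,:,::-1]); np.save(f"pics/{n}8.npy",c,allow_pickle=True)
E
python3 - <<'E'
from h import *
a=cv2.imread('pics/scene8.png')[120:360,200:520];b=cv2.imread('pics/top8.png')[120:360,150:470]
cv2.imwrite('pics/s8.png',np.hstack([cv2.resize(a,(400,300)),cv2.resize(b,(400,300))]))
c=np.load("pics/top8.npy",allow_pickle=True).item(); w=cloud(c)
m=(w[...,2]>.06);print("tin",circ(c,biggest(m,(185,245,245,305)),.072))
m=(w[...,2]>.02);print("box",rect(c,biggest(m,(190,140,260,200)),.03)); m=(w[...,2]>.01);print("timer",rect(c,biggest(m,(380,150,425,195)),.018))
E
```

```text
False [ 0.47107519 -0.03028917  0.00891409]
gap 0.05456184594678768
False True [0.50394753 0.21084641 0.04822132] [0.55272822 0.07482685 3.91978728] 0.05504575853363184
41.6583 [ 0.20425522  0.10067601 -0.08834851]
tin (array([504.8, 209.7,  28.7]), array([505. , 209.5]), array([55.7, 57.4]))
box ((715.480224609375, 200.4532012939453), (91.52017974853516, 61.62990188598633), 75.09330749511719)
timer ((716.3482055664062, -157.09255981445312), (59.877220153808594, 60.89933776855469), 80.7482681274414)
```

View pics/s8.png

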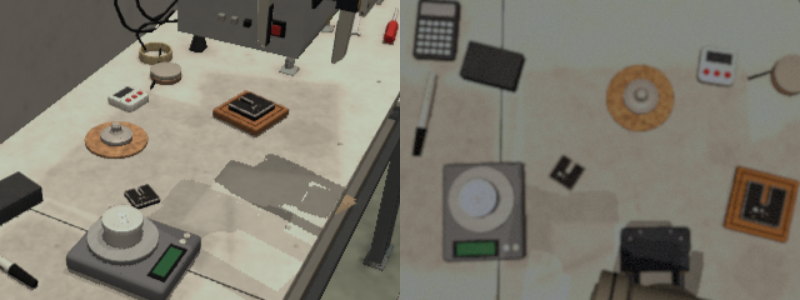

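The tin stands upright on the pan (scene crop 122,225), about 1.5 mm from centre. Everything else is in place and the robot is clear.

```bash
python3 -c "
from station import robot
robot.wait(0.3); robot.hand_in(); print(robot.read_time_s())"
```

```text
the job is handed in; nothing more can be done
the job is handed in; nothing more can be done
```

I parked the tin on free bench, then moved the cap to the cork mat and the large weight to the wooden block. The tin went to the balance pan last. I handed the job in about 42 s into the 112 s limit; no verdict is reported.

My last image checks found nothing that failed:

| Object | Place | Distance from centre |
|---|---|---|
| Cap | Cork mat | about 0.5 mm |
| Weight | Wooden block | about 1 mm |
| Tin | Balance pan | about 1.5 mm |

- **Upright:** all three look upright in the pictures; I did not measure tilt as a number.
- **Left alone:** the grey box and the timer measured within 0.2 mm of where they started. I did not touch the small slotted weight.
- **Disagreement:** the gripper closed to about 18 mm on the cap's knob, which is described as 24 mm across. The cap was held level and central, so I carried on.

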